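Nudge a sample carrier onto the locating pins of an orbital shaker

ROBOT

A 7-joint arm with a two-finger parallel gripper is mounted at the origin on the work surface. World frame = base frame: x ahead of the robot, y to its left, z up, the work surface at z = 0. Lengths are in m, angles in rad, forces in N, time in s.
With the tool pointing down it reaches from about 0.4 to 0.9 m from the base axis. Payload 5.6 kg.
Tool frame: the origin (TCP) lies midway between the tips of the shut fingers; the grasp point (between the pads) lies 19 mm behind it; z points along the fingers, y is the line along which they close (so a half turn about z gives the same grasp; the last joint's range is limited). The gripper opens to 92 mm and grips with 3 to 60 N. Pads are 20 mm wide; open, the fingers measure 128 mm over their backs; the gripper's body (75 mm by 189 mm) begins 69 mm behind the grasp point.
Start: joints at [-1.363, 0.468, -0.012, 1.603, 0.006, 1.071, -0.056], TCP at [0.161, 0.63, 0.215] pointing down, gripper open.
Joint ranges: [-2.53, 2.53], [-0.31, 2.02], [-1.57, 1.55], [0.28, 2.44], [-1.29, 4.43], [0.15, 1.84], [-2.92, 2.92]. Speed limits (rad/s): [2.57, 2.57, 3.14, 3.14, 3.14, 3.14, 3.14].

INTERFACE

Orientations are given as a rotation vector (axis times angle).
In Python, from workcell import ctrl gives the robot as it stands.
- The arm moves only by the tool carry_out, never from a script. Its argument "steps" is a list of rows, each a list of 3 entries, a list of its own where there are three numbers: the shift along the tool's x, y, z in units of 30 mm (1.0 is 30 mm), then the turn, a rotation vector about the tool's x, y, z in units of 8 degrees (1.0 is 8 degrees), then the opening, from 0 (shut) to 1 (fully open). A call has 1 to 5 rows; each row shifts and turns the commanded pose from where the row before left it, along the tool's axes as they then stand; what a row does not reach is not made up. A row lasts 1/10 s, in which the tool goes at most 50 mm and 8.59 degrees, less where a joint would pass 70% of its speed; a pose out of reach is approached as far as the arm can. A call is refused whole if a number of a shift passes 1 or a number of a turn 1, either way. A call with a gripper value outside its range is refused whole. The fingers move at their own pace and stop on an object; "force" is the grip in N (left out, the last holds). Time passes only in rows, so rows that do not move let the fingers close. It gives the time, the measured TCP pose, the force, the opening and the grip force at its end, in the units of the state.
- ctrl.state(): the state, without advancing time (a new reading comes with each control period).
- ctrl.snapshot(name): name is "scene" or "side" or "wrist"; returns (picture, depth): 420x560x3 uint8, red, green, blue; 420x560 float32, m along the optical axis (not along the pixel's ray), 0 where there is no reading.
- ctrl.calibration(name): a dict with "mtx" (3x3 intrinsics, pixels), "rvec" (rotation vector, rad) and "tvec" (3), from world to camera coordinates, as OpenCV has them; the wrist camera has in their place "tool_from_camera" (4x4, takes a point from camera to tool coordinates, whose origin is the TCP and whose axes are the flange's). Camera axes: x right, y down, z forward; pixel columns grow to the right and rows downward; lengths in m; the calibration is good to about 2 mm. A picture is of the moment at which its call begins: read the wrist's pose just before it. calibration takes no time and is no camera call.
- ctrl.job_done(): hands the job in; it is judged then, once.
Trained networks look in the newest picture that a camera, given by its name, has taken for a name from the list of things; names that differ only in an ending like _2 or _b are one class to them, and where a whole thing is asked for, a point or a joint stands for the part that bears it (a point fixed in the world has none). Each returns a list of dicts, best first, with "p" (0 to 1); they miss things now and then, are a little off and sometimes report something else, mostly with a low value. They report only what shows in the picture. A call takes as long as a camera call. They do not tell look-alikes from the thing itself.
- ctrl.search_frame(camera, query): "position" ([column, row] in pixels, amid what is visible of it).
- ctrl.tip_of(camera, query): "position" ([column, row] in pixels: a listed point, or the origin of a listed thing).
The state is a dict: "t": time; "joints": joint angles; "joint_velocities": joint speeds; "joint_efforts": joint torques, N m; "ee_pos": TCP position; "tool_rot": TCP orientation; "contact_force": force on the tool from outside, world axes, zero at the start; "moment": the same for the moment, N m; "grip_width": finger opening in m; "grasp_force": force on a finger pad.
Only numpy, scipy, OpenCV 4.12 (cv2) and the standard library are available. Lean on these libraries where they do the work, as an engineer would, in place of code of your own. Each camera call takes 0.05 s, during which the arm holds its last target. There are 200 camera calls.

TASK

The white carrier plate has been put down askew on the orbital shaker, with its front edge riding on top of the platform's two locating pins. Nudge the plate along by its edges with the fingertips until its round hole and its slot drop over the two pins and it lies flat on the platform, then draw the hand clear. Do not lift the plate, do not touch the blue pots standing in it, which must stay upright in their pockets, and leave the other things on the bench where they are.

Things in the scene. Friction and masses are not known exactly. Their poses are not given: they have to be found in the camera images.
- shaker: white orbital shaker, fixed; origin on the bench below the platform's centre, x to its back, y to its left. The dark steel platform is 190 (x) by 240 (y) by 6 mm, its top 95 mm above the bench. The housing (250 mm wide, 112 mm behind to 160 mm in front of the origin) with its sloping control panel and knobs stays 20 mm or more below the platform's top; beside the platform there is free air
- seat (a point): centre of the platform's level top face, axes as the shaker's, z up: where the seated carrier is centred. Four painted yellow corner marks on the platform frame the 140 x 190 mm outline of the seated carrier
- pin_left (a point): tip of the left brass locating pin, at x = -55, y = +60 mm from seat; pins are 10 mm in diameter, 9 mm tall: a 4 mm cylinder, then a 5 mm cone narrowing to a flat 4 mm tip. It belongs in the carrier's round hole
- pin_right (a point): tip of the right brass pin, at x = -55, y = -60 mm from seat, the same as the left; it belongs in the carrier's slot
- carrier: loose white plastic plate, 140 (x) by 190 (y) by 12 mm, 0.35 to 0.6 kg; origin at the centre of its underside, x to its back, z up. At the start it leans back about 5 degrees: pin tips under its solid underside, back edge on the platform; 17 to 36 mm too near the shaker's front, up to 30 mm off to either side, turned up to 6 degrees. Dry sliding contact. Seated, it coincides with seat
- hole (a point): centre of the lower mouth of the carrier's round hole, 13 mm in diameter, through, at x = -55, y = +60 mm on the plate's underside
- slot (a point): centre of the lower mouth of the carrier's rectangular slot, 13 mm (x) by 19 mm (y), through, at x = -55, y = -60 mm on the plate's underside
- pot0: capped blue sample pot standing loose in a pocket of the carrier: 34 mm in diameter, 34 mm tall, lid 39 mm, 40 g; its foot is 7 mm below the plate's top, so that it stands 27 mm above the plate; origin at the centre of its foot. Its pocket is centred at x = -12, y = 0 mm on the carrier
- pot1: capped blue sample pot standing loose in a pocket of the carrier: 34 mm in diameter, 34 mm tall, lid 39 mm, 40 g; its foot is 7 mm below the plate's top, so that it stands 27 mm above the plate; origin at the centre of its foot. Its pocket is centred at x = -12, y = 60 mm on the carrier
- pot2: capped blue sample pot standing loose in a pocket of the carrier: 34 mm in diameter, 34 mm tall, lid 39 mm, 40 g; its foot is 7 mm below the plate's top, so that it stands 27 mm above the plate; origin at the centre of its foot. Its pocket is centred at x = 42, y = -60 mm on the carrier
- pot3: capped blue sample pot standing loose in a pocket of the carrier: 34 mm in diameter, 34 mm tall, lid 39 mm, 40 g; its foot is 7 mm below the plate's top, so that it stands 27 mm above the plate; origin at the centre of its foot. Its pocket is centred at x = 42, y = 60 mm on the carrier
- cup0: empty blue plastic cup, 40 mm in diameter, 36 mm tall, loose on the bench beside the shaker; origin at the centre of its foot; leave it alone
- cup1: empty blue plastic cup, 40 mm in diameter, 36 mm tall, loose on the bench beside the shaker; origin at the centre of its foot; leave it alone
- lid0: loose blue lid, 42 mm in diameter, 10 mm tall, on the bench beside the shaker; origin at the centre of its underside; leave it alone
- lid1: loose blue lid, 42 mm in diameter, 10 mm tall, on the bench beside the shaker; origin at the centre of its underside; leave it alone
- beaker: clear plastic beaker, 60 mm in diameter, 75 mm tall, on the bench beside the shaker; origin at the centre of its foot; leave it alone
There are look-alikes about, which are no part of the job. Leave any turquoise look-alike of the pot0 alone.

How it is judged:
At the end, for the whole second after the job is handed in: Carrier flat on the platform (within 2 mm, tilt under 0.02 rad), at rest, round hole within 3.5 mm of the left pin's axis, slot within 6 mm of the right pin's; all four pots upright in their pockets (within 0.1 rad, feet less than 4 mm off the pocket floor) (horizontal distance between hole and pin_left below 0.0035 m and horizontal distance between slot and pin_right below 0.006 m and z of carrier in the frame of seat below 0.002 m and angle between carrier's own z axis and vertical below 0.02 rad and linear speed of carrier below 0.01 m/s and z of each of pot0, pot1, pot2, pot3 in the frame of carrier below 0.009 m and angle between each of pot0, pot1, pot2, pot3's own z axis and vertical below 0.1 rad); the robot touches nothing.
It fails at once if the carrier is lifted (its middle more than 15 mm above the platform) or tipped by more than 0.18 rad (z of carrier in the frame of seat above 0.015 m or angle between carrier's own z axis and vertical above 0.18 rad).
It fails at once if the hand or arm touches a capped pot (more than 1 N) (contact force between any of the fingers, the arm and pot0 above 1 N or contact force between any of the fingers, the arm and pot1 above 1 N or contact force between any of the fingers, the arm and pot2 above 1 N or contact force between any of the fingers, the arm and pot3 above 1 N).
It fails at once if a capped pot comes out of its pocket or tips over (z of any of pot0, pot1, pot2, pot3 in the frame of carrier above 0.013 m or angle between any of pot0, pot1, pot2, pot3's own z axis and vertical above 0.4 rad).
It fails at once if another thing on the bench is moved by more than 15 mm (distance of any of cup0, cup1, lid0, lid1, beaker from where it was at the start of the episode above 0.015 m).
It also fails if it takes over 64 s, if anything falls off the work surface, if the arm or the gripper's body presses on something with over 40 N, if the wrist force passes 120 N, or if a joint passes its speed limit or range.

## Working session

There is one attempt and no reset: what is moved stays moved. The work goes in short steps, Python scripts to look and compute and a tool call to move; the robot and the scene stay as the last step left them, time stands still between calls to the robot, and variables do not carry over. Pictures are saved under pics/ and viewed, at most 10 in all, crops included, and the job is handed in when it is done.

Besides the shell and the picture viewer there is one more tool, called as name(argument=value, ...), one argument or row to a line, values as JSON. carry_out: Moves the arm, as the interface text tells. Its arguments: {"type":"object","properties":{"steps":{"type":"array","items":{"type":"array"}},"force":{"type":"number"}},"required":["steps"]}

```bash
mkdir -p pics; ls; python3 - <<'E'
from workcell import ctrl
import cv2,numpy as np
s=ctrl.state();print(s)
ims=[]
for c in("scene","side"):
    im,d=ctrl.snapshot(c);ims.append(im);np.save(f"pics/{c}_d.npy",d)
    cv2.imwrite(f"pics/{c}0.png",im[:,:,::-1])
    for q in("seat","pin_left","pin_right","carrier","hole","slot","pot0","pot1","pot2","pot3"):
        print(c,q,[(np.round(r["position"]).tolist(),round(r["p"],2)) for r in ctrl.tip_of(c,q)][:5])
E
```

```text
pics
{'t': 0.0, 'joints': array([-1.36300801,  0.4683448 , -0.01160351,  1.60366004,  0.00600748,
        1.07138717, -0.05629972]), 'joint_velocities': array([ 5.71451788e-04,  9.24249535e-05,  1.20403658e-03,  6.57176518e-04,
        1.92649714e-03, -1.68026612e-03, -6.41896305e-04]), 'joint_efforts': array([-3.44532373e-04, -5.20566666e+01, -1.21607751e-02, -2.43761212e+01,
       -5.65497950e-02,  1.72536902e-02,  1.72500618e-04]), 'ee_pos': array([0.16123084, 0.62906676, 0.21364629]), 'tool_rot': array([-3.92986676e-01, -3.11682299e+00,  2.76865364e-03]), 'contact_force': array([0.38768559, 0.0354232 , 0.11061555]), 'moment': array([ 0.00591359,  0.0291178 , -0.00027345]), 'grasp_force': 0.0, 'grip_width': 0.09183945938479515}
scene seat [([187.0, 252.0], 0.42)]
scene pin_left [([333.0, 209.0], 0.98), ([163.0, 223.0], 0.37)]
scene pin_right [([297.0, 206.0], 0.19)]
scene carrier [([298.0, 206.0], 0.75), ([164.0, 222.0], 0.62)]
scene hole [([332.0, 195.0], 0.85), ([263.0, 215.0], 0.58)]
scene slot [([281.0, 182.0], 0.68), ([395.0, 271.0], 0.64)]
scene pot0 [([326.0, 211.0], 0.91)
[... 564 characters left out ...]
([365.0, 299.0], 0.49)]
side carrier [([277.0, 208.0], 0.7), ([323.0, 299.0], 0.39)]
side hole [([250.0, 193.0], 0.71), ([276.0, 219.0], 0.2)]
side slot [([259.0, 226.0], 0.8)]
side pot0 [([190.0, 251.0], 0.82), ([288.0, 188.0], 0.66), ([271.0, 288.0], 0.65), ([303.0, 218.0], 0.56), ([193.0, 224.0], 0.53)]
side pot1 [([190.0, 251.0], 0.82), ([288.0, 188.0], 0.66), ([271.0, 288.0], 0.65), ([303.0, 218.0], 0.56), ([193.0, 224.0], 0.53)]
side pot2 [([190.0, 251.0], 0.82), ([288.0, 188.0], 0.66), ([271.0, 288.0], 0.65), ([303.0, 218.0], 0.56), ([193.0, 224.0], 0.53)]
side pot3 [([190.0, 251.0], 0.82), ([288.0, 188.0], 0.66), ([271.0, 288.0], 0.65), ([303.0, 218.0], 0.56), ([193.0, 224.0], 0.53)]
```

```bash
python3 - <<'E'
import cv2,numpy as np
a=cv2.imread("pics/scene0.png");b=cv2.imread("pics/side0.png")
cv2.imwrite("pics/s1.png",cv2.resize(a[110:335,130:430],None,fx=2.6,fy=2.6,interpolation=cv2.INTER_CUBIC)) 
cv2.imwrite("pics/s2.png",cv2.resize(b[130:355,130:430],None,fx=2.6,fy=2.6,interpolation=cv2.INTER_CUBIC))
E
```

```text
(no output)
```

View pics/s1.png

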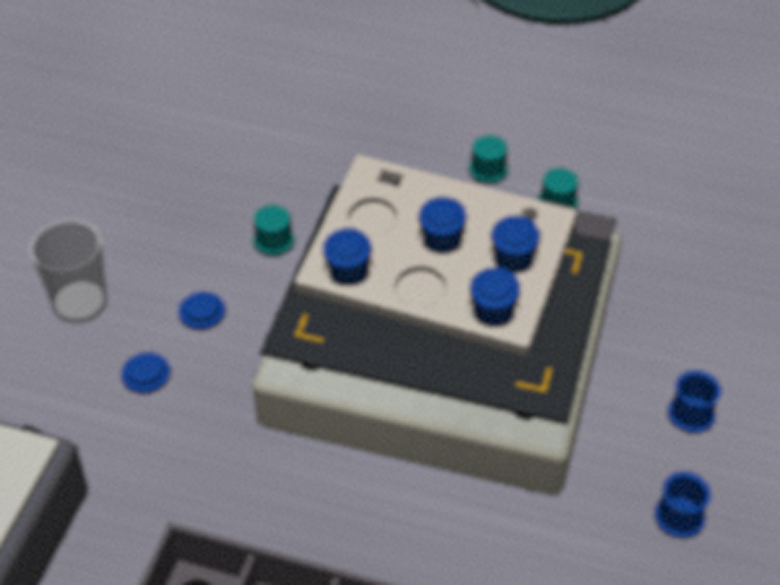

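View pics/s2.png

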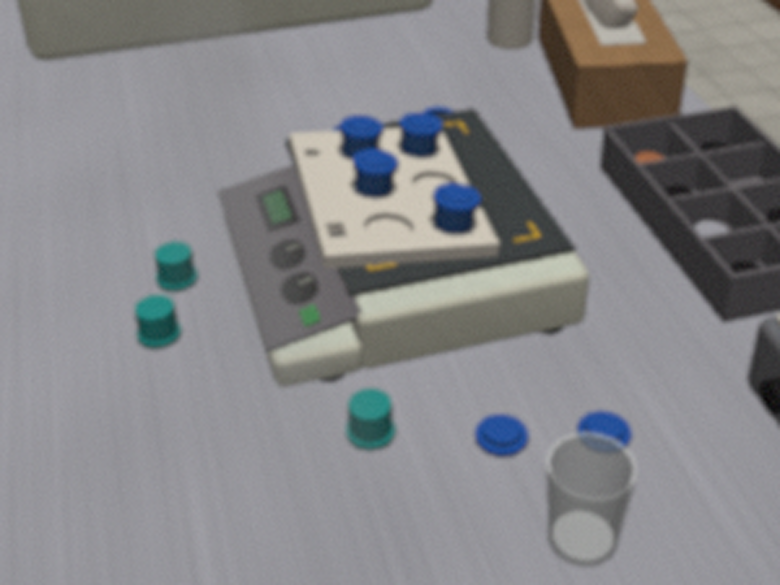

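The four blue pots stand in the plate at scene-crop pixels (442,222), (516,240), (347,255) and (494,293). The plate's slot is at (390,178) and its hole at (528,212). The three turquoise pots, at (489,158), (560,188) and (273,229), stand on the bench and are the look-alikes, so I'll leave them alone. Next I fit the shaker and carrier poses from corners and yellow marks.

```bash
cat > h.py <<'E'
from workcell import ctrl
import cv2,numpy as np
from scipy.optimize import least_squares
from scipy.spatial.transform import Rotation as R
cal={c:ctrl.calibration(c) for c in("scene","side")}
def proj(c,P):
    k=cal[c];return cv2.projectPoints(np.atleast_2d(np.float64(P)),np.array(k["rvec"]),np.array(k["tvec"]),np.array(k["mtx"]),None)[0][:,0]
def s2w(p,P): # shaker pose (x,y,yaw)
    return R.from_euler('z',p[2]).apply(np.atleast_2d(P))+[p[0],p[1],0]
def c2s(q,P,tilt=True): # carrier (dx,dy,yaw), lean pitch: front up
    P=np.atleast_2d(np.float64(P)); 
    if tilt:
        # back lower edge on platform at z=.095; pin tips at x=-.055 9mm up
        xb=q[0]+.07; a=np.arctan2(.009,xb+.055); r=R.from_euler('y',a)  # front up
        P=r.apply(P-[.07,0,0])+[.07,0,0]
    return R.from_euler('z',q[2]).apply(P)+[q[0],q[1],.095]
E
cat > fit.py <<'E'
from h import *
o={"scene":(130,110),"side":(130,130)}
f=lambda c,p:np.array(p)/2.6+o[c]-.3
Y=lambda sx,sy:(sx*.07,sy*.095,.095)
# shaker marks/platform corners
S=[("scene",Y(1,-1),(296,336)),("scene",Y(1,1),(547,391)),("scene",Y(-1,1),(581,252)),("side",Y(1,-1),(540,242)),
("scene",(.095,-.12,.095),(262,353)),("scene",(.095,.12,.095),(568,420)),("side",(.095,-.12,.095),(574,252)),("side",(.095,.12,.095),(475,110))]
g=lambda p:np.concatenate([proj(c,s2w(p,P))[0]-f(c,x) for c,P,x in S])
best=min((least_squares(g,[.2,.6,y],loss='soft_l1') for y in np.arange(-3,3,1)),key=lambda r:r.cost)
p=best.x;print("shaker",p,np.degrees(p[2]));print(g(p).reshape(-1,2).round(1).tolist())
T=.012
C=[("scene",(-.07,-.095,T),(359,155)),("scene",(-.07,.095,T),(577,210)),("scene",(.07,.095,T),(529,338)),("scene",(.07,-.095,T),(297,280)),
("side",(-.07,.095,T),(289,134)),("side",(-.07,-.095,T),(327,256)),("side",(.07,-.095,T),(497,243)),
("scene",(-.055,-.06,T),(390,178)),("scene",(-.055,.06,T),(529,212)),("side",(-.055,.06,T),(312,153)),("side",(-.055,-.06,T),(337,229))]
h=lambda q:np.concatenate([proj(c,s2w(p,c2s(q,P)))[0]-f(c,x) for c,P,x in C])
r=least_squares(h,[-.025,0,0],loss='soft_l1');q=r.x
print("carrier in shaker mm",q[:2]*1e3,np.degrees(q[2]));print(h(q).reshape(-1,2).round(1).tolist())
np.save("p.npy",p)
for n,P in(("seat",(0,0,.095)),("pinL",(-.055,.06,.104)),("pinR",(-.055,-.06,.104))):print(n,s2w(p,P).round(4))
for n,P in(("FR",(-.07,-.095,0)),("FL",(-.07,.095,0)),("BL",(.07,.095,0)),("BR",(.07,-.095,0))):print(n,s2w(p,c2s(q,P)).round(4))
s=ctrl.state();print(R.from_rotvec(s['tool_rot']).as_matrix().round(3))
for c in cal: print(c, -cv2.Rodrigues(np.array(cal[c]['rvec']))[0].T@np.array(cal[c]['tvec']).ravel())
print(ctrl.calibration("wrist"))
E
python3 fit.py
```

```text
shaker [0.58325562 0.0288287  0.02437366] 1.3965079812837358
[[1.7, -0.7], [-1.7, -1.0], [-1.4, 1.2], [-1.5, -1.8], [-1.2, -0.5], [0.5, 0.9], [1.1, -1.1], [-0.3, -0.4]]
carrier in shaker mm [-34.08730874 -11.51615309] -3.7794520931271065
[[-0.4, -0.0], [0.2, -0.2], [0.3, 3.3], [-0.4, 1.1], [-0.3, 0.1], [-0.7, 0.8], [0.7, 1.0], [0.4, -0.1], [0.7, 0.3], [-0.3, 0.1], [-0.4, 0.7]]
seat [[0.5833 0.0288 0.095 ]]
pinL [[0.5268 0.0875 0.104 ]]
pinR [[ 0.5297 -0.0325  0.104 ]]
FR [[ 0.4763 -0.0756  0.1088]]
FL [[0.4841 0.1143 0.1088]]
BL [[0.6233 0.1085 0.095 ]]
BR [[ 0.6154 -0.0813  0.095 ]]
[[-0.969  0.248  0.   ]
 [ 0.248  0.969  0.   ]
 [-0.     0.    -1.   ]]
scene [1.29062355 0.20212189 0.93405155]
side [ 0.35648971 -0.74689795  0.63715496]
{'mtx': array([[319.60918301,   0.        , 283.73565171],
       [  0.        , 319.60918301, 216.11437465],
       [  0.        ,   0.        ,   1.        ]]), 'tool_from_camera': array([[ 1.16489294e-03, -9.69601805e-01, -2.44685476e-01,
         6.92868276e-02],
       [ 9.99999208e-01,  1.01304194e-03,  7.46446943e-04,
         6.36538370e-04],
       [-4.75879654e-04, -2.44686152e-01,  9.69602218e-01,
        -1.71513155e-01],
       [ 0.00000000e+00,  0.00000000e+00,  0.00000000e+00,
         1.00000000e+00]])}
```

carry_out(
  steps=[
    [[0,0,-0.4],[0,0,0.93],1],
    [[0,0,-0.4],[0,0,0.93],1],
    [[0,0,-0.4],[0,0,0.93],1],
    [[0,0,-0.4],[0,0,0.93],1],
    [[0,0,-0.4],[0,0,0.93],1],
  ],
)

```text
t: 1.6
ee_pos: [0.1613, 0.6296, 0.2751]
tool_rot: [-1.374, -2.825, -0.0]
contact_force: [0.0, 0.7, 0.7]
grip_width: 0.0918
grasp_force: 0.0
```

carry_out(
  steps=[
    [[0,0,-0.2],[0,0,0.93],1],
    [[0,0,-0.2],[0,0,0.93],1],
    [[0,0,0],[0,0,0.93],1],
    [[0,0,0],[0,0,0.93],1],
    [[0,0,0],[0,0,0.93],1],
  ],
)

```text
t: 2.1
ee_pos: [0.1613, 0.6297, 0.2867]
tool_rot: [-2.203, -2.239, -0.0]
contact_force: [0.1, -0.1, 0.3]
grip_width: 0.0918
grasp_force: 0.0
```

carry_out(
  steps=[
    [[-1,1,0],[0,0,0],1],
    [[-1,1,0],[0,0,0],1],
    [[-1,1,0],[0,0,0],1],
    [[-1,1,0],[0,0,0],1],
    [[-1,1,0],[0,0,0],1],
  ],
)

```text
t: 2.6
ee_pos: [0.3155, 0.4816, 0.2868]
tool_rot: [-2.197, -2.245, -0.001]
contact_force: [-0.2, 1.0, 0.3]
grip_width: 0.0918
grasp_force: 0.0
```

carry_out(
  steps=[
    [[-1,1,0],[0,0,0],1],
    [[-1,1,0],[0,0,0],1],
    [[-1,1,0],[0,0,0],1],
    [[-1,1,0],[0,0,0],1],
    [[-1,1,0],[0,0,0],1],
  ],
)

```text
t: 3.1
ee_pos: [0.4687, 0.3349, 0.2869]
tool_rot: [-2.197, -2.245, -0.001]
contact_force: [1.5, 0.1, -0.7]
grip_width: 0.0918
grasp_force: 0.0
```

carry_out(
  steps=[
    [[-1,0.9,0],[0,0,0],1],
    [[-1,0.9,0],[0,0,0],1],
    [[-1,0.9,0],[0,0,0],1],
    [[-1,0,0],[0,0,0],1],
    [[-1,0,0],[0,0,0],1],
  ],
)

```text
t: 3.6
ee_pos: [0.5525, 0.1863, 0.2863]
tool_rot: [2.198, 2.244, -0.001]
contact_force: [-0.1, 0.1, -0.1]
grip_width: 0.0917
grasp_force: 0.0
```

carry_out(
  steps=[
    [[-1,0,0],[0,0,0],1],
    [[-1,0,0],[0,0,0],1],
    [[-1,0,0],[0,0,0],1],
    [[-0.6,0,0],[0,0,0],1],
    [[0,0,0],[0,0,0],1],
  ],
)

```text
t: 4.1
ee_pos: [0.5544, 0.0768, 0.2871]
tool_rot: [2.203, 2.239, 0.0]
contact_force: [0.1, -0.3, -1.0]
grip_width: 0.092
grasp_force: 0.0
```

```bash
python3 - <<'E'
from h import *
s=ctrl.state();im,d=ctrl.snapshot("wrist");print(s['ee_pos'],s['tool_rot'])
cv2.imwrite("pics/w1.png",im[:,:,::-1]);np.save("pics/w1s.npy",np.r_[s['ee_pos'],s['tool_rot']])
E
```

```text
[0.55439651 0.07680522 0.28709108] [2.20262217e+00 2.23888025e+00 4.61449773e-04]
```

View pics/w1.png

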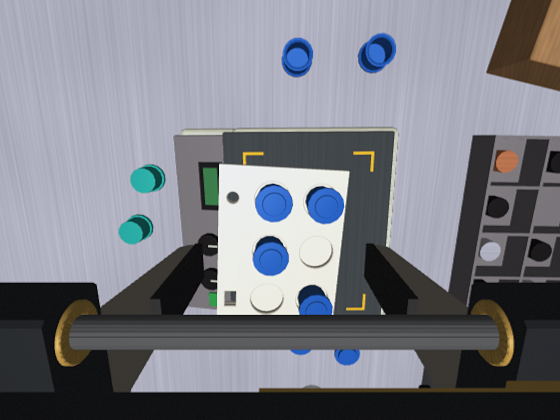

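The wrist view shows the yellow marks' corners at (244,154), (373,153) and (363,309), the plate's left corners at (220,165) and (349,171), the hole at (232,198) and the slot at (230,297). I fit from these.

```bash
cat >> h.py <<'E'
kw=ctrl.calibration("wrist")
def projw(st,P):
    M=np.eye(4);M[:3,:3]=R.from_rotvec(st[3:]).as_matrix();M[:3,3]=st[:3]
    M=np.linalg.inv(M@np.array(kw["tool_from_camera"]))
    return cv2.projectPoints(np.atleast_2d(np.float64(P)),cv2.Rodrigues(M[:3,:3])[0],M[:3,3],np.array(kw["mtx"]),None)[0][:,0]
def fitw(st,S,C,tilt=True):
    g=lambda p:(projw(st,s2w(p,[a for a,_ in S]))-[b for _,b in S]).ravel()
    p=least_squares(g,[.583,.029,.024]).x
    h=lambda q:(projw(st,s2w(p,c2s(q,[a for a,_ in C],tilt)))-[b for _,b in C]).ravel()
    q=least_squares(h,[-.03,0,0]).x
    print("shaker",p.round(4),g(p).round(1));print("carrier mm,deg",(q[:2]*1e3).round(1),np.degrees(q[2]).round(2),h(q).round(1))
    return p,q
E
python3 - <<'E'
from h import *
Y=lambda a,b:(a*.07,b*.095,.095)
T=.012
fitw(np.load("pics/w1s.npy"),[(Y(-1,1),(243.5,153)),(Y(1,1),(373.5,152.5)),(Y(1,-1),(363.5,309.5)),((-.095,.12,.095),(223,132)),((.095,.12,.095),(395,130))],
[((-.07,.095,T),(220,164.5)),((.07,.095,T),(349,171)),((-.055,.06,T),(232.5,197.5)),((-.055,-.06,T),(230.5,297))])
E
```

```text
shaker [0.5837 0.0316 0.0259] [ 2.7  1.5 -2.1  1.  -0.9 -3.1 -0.3 -0.4  0.5  0.1]
carrier mm,deg [-34.4 -12.6] -4.17 [-0.6 -0.6  0.2  0.   0.6 -0.2 -0.1  1. ]
```

carry_out(
  steps=[
    [[-1,0,0],[0,0,-0.06],1],
    [[-1,0,0],[0,0,0],1],
    [[-1,0,0],[0,0,0],1],
    [[-1,0,0],[0,0,0],1],
    [[-1,0,0],[0,0,0],1],
  ],
)

```text
t: 4.65
ee_pos: [0.5589, -0.0688, 0.2865]
tool_rot: [-2.184, -2.257, -0.001]
contact_force: [-0.6, 0.3, 0.3]
grip_width: 0.0924
grasp_force: 0.0
```

carry_out(
  steps=[
    [[-1,0,0],[0,0,0],1],
    [[-0.4,0,0.5],[0,0,0],1],
    [[0,0,1],[0,0,0],1],
    [[0,0,1],[0,0,0],1],
    [[0,0,1],[0,0,0],1],
  ],
)

```text
t: 5.15
ee_pos: [0.5604, -0.1098, 0.1804]
tool_rot: [-2.185, -2.257, -0.002]
contact_force: [0.6, -0.2, 0.0]
grip_width: 0.0918
grasp_force: 0.0
```

carry_out(
  steps=[
    [[0,0,0],[0,0,0],1],
    [[0,0,0],[0,0,0],1],
  ],
)

```text
t: 5.35
ee_pos: [0.5602, -0.1108, 0.1818]
tool_rot: [-2.186, -2.256, 0.0]
contact_force: [0.2, -0.0, -0.3]
grip_width: 0.0917
grasp_force: 0.0
```

carry_out(
  steps=[
    [[0,-0.2,0.9],[0,0,0.05],1],
    [[0,0,0.9],[0,0,0],1],
    [[0,0,0.7],[0,0,0],1],
    [[0,0,0.2],[0,0,0],1],
    [[0,0,0],[0,0,0],1],
  ],
)

```text
t: 5.85
ee_pos: [0.5546, -0.1119, 0.1014]
tool_rot: [2.195, 2.247, 0.001]
contact_force: [0.3, 0.1, 0.0]
grip_width: 0.0917
grasp_force: 0.0
```

```bash
python3 - <<'E'
from h import *
s=ctrl.state();im,d=ctrl.snapshot("side");print(s['ee_pos'],s['contact_force'])
cv2.imwrite("pics/s3.png",cv2.resize(im[130:355,130:430,::-1],None,fx=2.6,fy=2.6))
E
```

```text
[ 0.55455226 -0.11185334  0.10142326] [0.26730368 0.12918115 0.00239545]
```

View pics/s3.png

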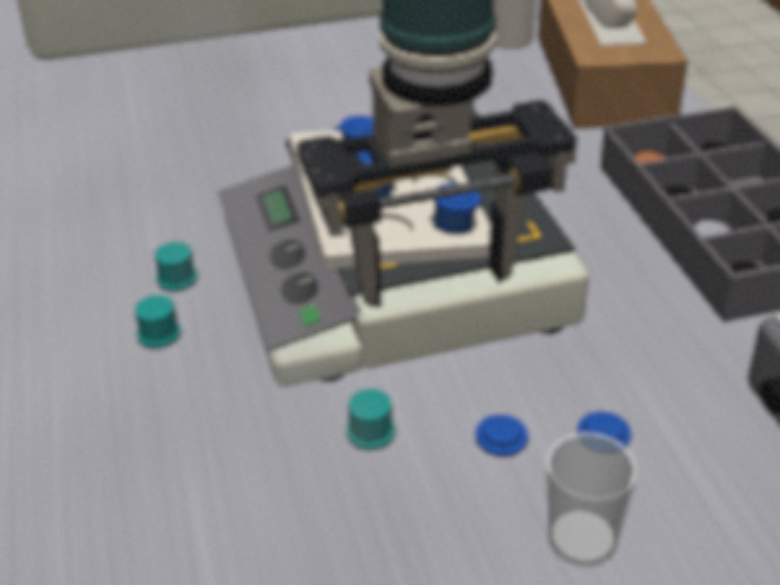

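Both fingertips stand clear beside the plate's right edge, at about (372,290) and (500,265). I start the sideways push.

carry_out(
  steps=[
    [[0.14,0,0],[0,0,0],1],
    [[0.14,0,0],[0,0,0],1],
    [[0.14,0,0],[0,0,0],1],
    [[0.14,0,0],[0,0,0],1],
    [[0.14,0,0],[0,0,0],1],
  ],
)

```text
t: 6.4
ee_pos: [0.5535, -0.091, 0.1008]
tool_rot: [2.195, 2.246, 0.0]
contact_force: [1.4, -3.1, -0.8]
grip_width: 0.0917
grasp_force: 1.4
```

carry_out(
  steps=[
    [[0.1,0,0],[0,0,0],1],
    [[0.1,0,0],[0,0,0],1],
    [[0.1,0,0],[0,0,0],1],
    [[0.1,0,0],[0,0,0],1],
    [[0.1,0,0],[0,0,0],1],
  ],
)

```text
t: 6.9
ee_pos: [0.5529, -0.0762, 0.1006]
tool_rot: [2.196, 2.246, 0.0]
contact_force: [1.4, -4.1, 0.1]
grip_width: 0.0918
grasp_force: 1.5
```

carry_out(
  steps=[
    [[-0.7,0,0],[0,0,0],1],
    [[-0.5,0,-0.5],[0,0,0],1],
    [[0,0,-1],[0,0,0],1],
    [[0,0,-1],[0,0,0],1],
    [[0,0,-1],[0,0,0],1],
  ],
)

```text
t: 7.4
ee_pos: [0.5528, -0.1108, 0.2062]
tool_rot: [-2.193, -2.246, 0.001]
contact_force: [0.9, -0.4, 0.3]
grip_width: 0.092
grasp_force: 0.0
```

carry_out(
  steps=[
    [[0,0,-1],[0,0,0],1],
    [[0,0,-1],[0,0,0],1],
    [[0,0,-0.6],[0,0,0],1],
    [[0,0,0],[0,0,0],1],
    [[0,0,0],[0,0,0],1],
  ],
)

```text
t: 7.9
ee_pos: [0.5532, -0.111, 0.2829]
tool_rot: [-2.193, -2.247, -0.0]
contact_force: [0.2, 0.5, 0.3]
grip_width: 0.092
grasp_force: 0.0
```

```bash
python3 - <<'E'
from h import *
s=ctrl.state();im,d=ctrl.snapshot("wrist");print(s['ee_pos'],s['joints'].round(2))
cv2.imwrite("pics/w2.png",im[:,:,::-1]);np.save("pics/w2s.npy",np.r_[s['ee_pos'],s['tool_rot']])
E
```

```text
[ 0.55315183 -0.11103518  0.28294914] [-0.39  0.28  0.66  1.77 -0.19  1.15  0.35]
```

View pics/w2.png

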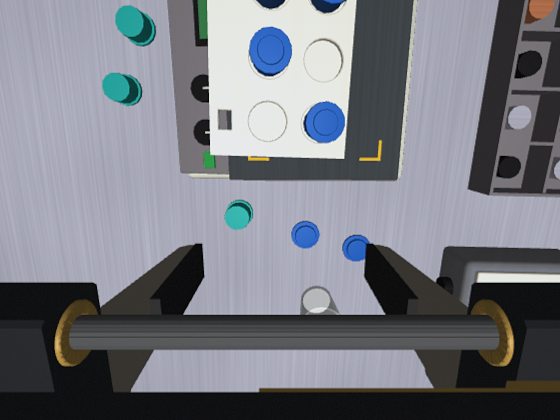

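The plate's right edge now runs parallel to the platform. Its corners are at (210,155) and (343,158), the slot is at (224,119), and the back-right mark's corner is at (381,160).

```bash
python3 - <<'E'
from h import *
T=.012
fitw(np.load("pics/w2s.npy"),[((.07,-.095,.095),(381,160)),((-.07,-.095,.095),(248,160)),((.095,-.12,.095),(398,180)),((-.095,-.12,.095),(229,178))],
[((-.07,-.095,T),(210,155)),((.07,-.095,T),(343.5,158)),((-.055,-.06,T),(224.5,119.5))])
E
```

```text
shaker [0.5835 0.03   0.0182] [-3.6 -1.3  3.2 -2.3 -0.1  1.3  0.5  2.1]
carrier mm,deg [-39.2   2.9] -1.29 [ 0.2 -0.2 -0.2 -0.1  0.   0.2]
```

carry_out(
  steps=[
    [[0.92,-0.69,0],[0,0,0],1],
    [[0.92,-0.69,0],[0,0,0],1],
    [[0.92,-0.69,0],[0,0,0],1],
    [[0.92,-0.69,0],[0,0,0],1],
    [[0.92,-0.69,0],[0,0,0],1],
  ],
)

```text
t: 8.45
ee_pos: [0.445, 0.0246, 0.2821]
tool_rot: [-2.194, -2.246, 0.004]
contact_force: [0.9, 0.2, 0.6]
grip_width: 0.0919
grasp_force: 0.0
```

carry_out(
  steps=[
    [[0,0,0],[0,0,0.94],1],
    [[0,0,0],[0,0,0.94],1],
    [[0,0,0],[0,0,0.94],1],
    [[0,0,0],[0,0,0.94],1],
    [[0,0,0],[0,0,0.94],1],
  ],
)

```text
t: 8.95
ee_pos: [0.4459, 0.0237, 0.2821]
tool_rot: [-2.806, -1.412, 0.005]
contact_force: [-0.4, -0.5, 0.2]
grip_width: 0.0916
grasp_force: 0.0
```

carry_out(
  steps=[
    [[0,0,0],[0,0,0.94],1],
    [[0,0,0],[0,0,0.94],1],
    [[0,0,0],[0,0,0.94],1],
    [[0,0,0],[0,0,0.94],1],
    [[0,0,0],[0,0,0.94],1],
  ],
)

```text
t: 9.45
ee_pos: [0.4459, 0.0236, 0.2821]
tool_rot: [3.111, 0.432, -0.005]
contact_force: [-0.9, 0.3, -0.8]
grip_width: 0.0921
grasp_force: 0.0
```

carry_out(
  steps=[
    [[0,0,0],[0,0,0.94],1],
    [[0,0,0],[0,0,0.92],1],
    [[0,0,0],[0,0,0],1],
    [[0,0,0],[0,0,0],1],
  ],
)

```text
t: 9.85
ee_pos: [0.4464, 0.0236, 0.2827]
tool_rot: [3.141, 0.039, -0.003]
contact_force: [-0.5, -0.2, 0.1]
grip_width: 0.0918
grasp_force: 0.0
```

```bash
python3 - <<'E'
from h import *
s=ctrl.state();im,d=ctrl.snapshot("wrist");print(s['ee_pos'],s['tool_rot'],np.degrees(np.arctan2(*s['tool_rot'][[1,0]]))*2,s['joints'].round(2))
cv2.imwrite("pics/w3.png",cv2.resize(im[:,:,::-1],(784,588),interpolation=cv2.INTER_CUBIC));np.save("pics/w3s.npy",np.r_[s['ee_pos'],s['tool_rot']])
E
```

```text
[0.44640838 0.02356309 0.28271222] [ 3.14082928e+00  3.88391255e-02 -2.98577751e-03] 1.4169535221318212 [-0.69  0.02  0.58  2.02 -0.01  1.1  -1.65]
```

View pics/w3.png

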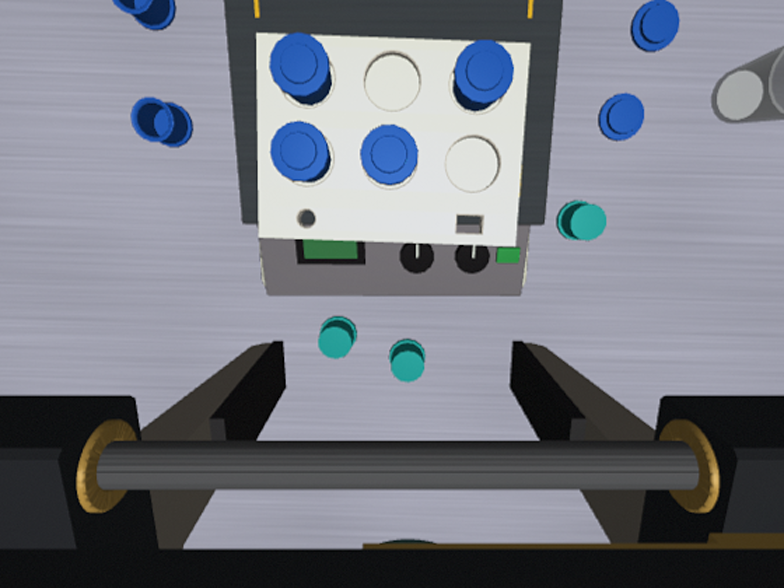

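The plate is seen whole here. In the enlarged picture its corners are at (257,33), (530,43), (258,237) and (518,245), the hole is at (306,218) and the slot at (469,224). The platform's front corners are at (242,223) and (545,223).

```bash
python3 - <<'E'
from h import *
T=.012;k=lambda a,b:(a/1.4-.2,b/1.4-.2)
st=np.load("pics/w3s.npy")
C=[((-.07,.095,T),k(258,237)),((-.07,-.095,T),k(518,245)),((.07,.095,T),k(257,33)),((.07,-.095,T),k(530,43)),((-.055,.06,T),k(306,218)),((-.055,-.06,T),k(469,223))]
p,q=fitw(st,[((-.095,.12,.095),k(242,223)),((-.095,-.12,.095),k(545,223))],C)
for p in(p,[.5836,.0302,.0245]):
    h=lambda q:(projw(st,s2w(p,c2s(q,[a for a,_ in C])))-[b for _,b in C]).ravel()
    q=least_squares(h,[-.03,0,0]).x;print(q*[1e3,1e3,57.3]);
    print((projw(st,s2w(p,[(.06,.095,.095),(.06,-.095,.095),(-.095,.12,.095),(-.095,-.12,.095)]))*1.4).round().tolist())
E
```

```text
shaker [0.5833 0.0311 0.0259] [ 0. -0. -0. -0.]
carrier mm,deg [-38.3   1.8] -1.85 [ 1.  -0.1 -1.7  0.1 -0.2  0.  -0.1 -0.1  0.6 -0.1  0.5  0.1]
[-38.2752704    1.83428458  -1.85090868]
[[258.0, 0.0], [527.0, 0.0], [242.0, 223.0], [545.0, 223.0]]
[-38.52102932   2.71404899  -1.77018628]
[[260.0, -0.0], [529.0, 0.0], [243.0, 222.0], [546.0, 223.0]]
```

carry_out(
  steps=[
    [[0,0,1],[0,0,0],1],
    [[0,0,1],[0,0,0],1],
    [[0,0,1],[0,0,0],1],
    [[0,0,1],[0,0,0],1],
    [[0,0,0],[0,0,0],1],
  ],
)

```text
t: 10.4
ee_pos: [0.4441, 0.023, 0.1605]
tool_rot: [3.139, 0.036, -0.012]
contact_force: [-0.4, -0.9, 0.6]
grip_width: 0.0918
grasp_force: 0.0
```

carry_out(
  steps=[
    [[0,0,0.8],[0,0,0],1],
    [[0,0,0.8],[0,0,0],1],
    [[0,0,0.5],[0,0,0],1],
    [[0,0,0],[0,0,0],1],
    [[0,0,0],[0,0,0],1],
  ],
)

```text
t: 10.9
ee_pos: [0.4479, 0.0235, 0.1017]
tool_rot: [-3.141, -0.035, -0.002]
contact_force: [0.2, 0.1, 0.0]
grip_width: 0.092
grasp_force: 0.0
```

carry_out(
  steps=[
    [[0.14,0,0],[0,0,0],1],
    [[0.14,0,0],[0,0,0],1],
    [[0.14,0,0],[0,0,0],1],
    [[0.12,0,0],[0,0,0],1],
    [[0.12,0.01,0],[0,0,0],1],
  ],
)

```text
t: 11.4
ee_pos: [0.4664, 0.0234, 0.1006]
tool_rot: [-3.141, -0.033, 0.003]
contact_force: [-2.7, -0.8, 2.0]
grip_width: 0.0916
grasp_force: 1.5
```

carry_out(
  steps=[
    [[0.12,0.01,0],[0,0,0],1],
    [[0.12,0.01,0],[0,0,0],1],
    [[0.12,0.01,0],[0,0,0],1],
    [[0.12,0.01,0],[0,0,0],1],
    [[0.12,0.01,0],[0,0,0],1],
  ],
)

```text
t: 11.9
ee_pos: [0.485, 0.0226, 0.1004]
tool_rot: [3.141, 0.034, -0.001]
contact_force: [-2.5, 0.4, -1.3]
grip_width: 0.092
grasp_force: 1.1
```

carry_out(
  steps=[
    [[0.09,0.01,0],[0,0,0],1],
    [[0.09,0,0],[0,0,0],1],
    [[0.08,0,0],[0,0,0],1],
    [[0.06,0,0],[0,0,0],1],
    [[0.06,0,0],[0,0,0],1],
  ],
)

```text
t: 12.4
ee_pos: [0.4964, 0.0224, 0.1006]
tool_rot: [-3.141, -0.033, 0.0]
contact_force: [-1.7, -0.8, -1.7]
grip_width: 0.0921
grasp_force: 1.2
```

```bash
python3 - <<'E'
from h import *
s=ctrl.state();print(s['ee_pos'],s['contact_force']);a,_=ctrl.snapshot("scene");b,_=ctrl.snapshot("side")
f=lambda im,r,c:cv2.resize(im[r:r+100,c:c+160,::-1],(784,294*5//3),interpolation=cv2.INTER_CUBIC)
v=np.vstack([cv2.resize(a[155:275,225:385,::-1],None,fx=2.5,fy=2.5,interpolation=cv2.INTER_CUBIC),cv2.resize(b[160:280,215:375,::-1],None,fx=2.5,fy=2.5,interpolation=cv2.INTER_CUBIC)])
cv2.imwrite("pics/v4.png",v)
E
```

```text
[0.49638382 0.02238667 0.10057648] [-1.71679016 -0.81790774 -1.74065673]
```

View pics/v4.png

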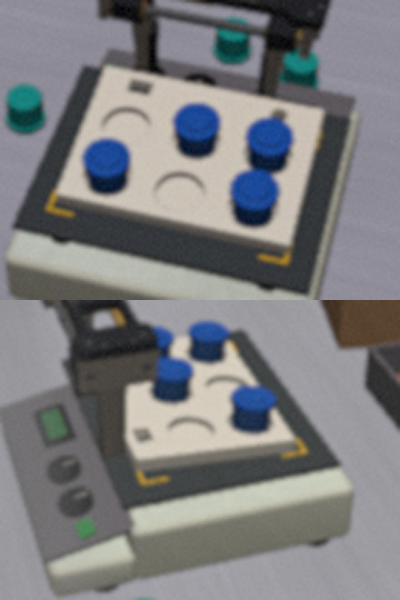

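The plate is nearly in the frame of yellow marks, with the back and right marks still a little exposed. I push on in small steps.

carry_out(
  steps=[
    [[0.05,0,0],[0,0,0],1],
    [[0.05,0,0],[0,0,0],1],
    [[0.04,0,0],[0,0,0],1],
    [[0.03,0,0],[0,0,0],1],
    [[0,0,0],[0,0,0],1],
  ],
)

```text
t: 13.0
ee_pos: [0.5019, 0.0225, 0.1009]
tool_rot: [-3.141, -0.033, -0.002]
contact_force: [-0.1, -0.2, 0.2]
grip_width: 0.0918
grasp_force: 0.6
```

carry_out(
  steps=[
    [[0.04,0,0],[0,0,0],1],
    [[0.03,0,0],[0,0,0],1],
    [[0.03,0,0],[0,0,0],1],
  ],
)

```text
t: 13.3
ee_pos: [0.5027, 0.0225, 0.1004]
tool_rot: [-3.141, -0.034, 0.006]
contact_force: [-6.4, -0.6, 4.6]
grip_width: 0.092
grasp_force: 3.3
```

```bash
cat > look.py <<'E'
from h import *
import sys
s=ctrl.state();print(s['ee_pos'],s['contact_force']);a,_=ctrl.snapshot("scene");b,_=ctrl.snapshot("side")
f=lambda im,r,c:cv2.resize(im[r:r+120,c:c+160,::-1],None,fx=2.45,fy=4 if 0 else 2.45,interpolation=cv2.INTER_CUBIC)
v=np.vstack([f(a,155,225),f(b,160,215)]);cv2.imwrite(f"pics/{sys.argv[1]}.png",v)
E
python3 look.py v5
```

```text
[0.502728   0.02252623 0.10041969] [-6.4345192  -0.60284759  4.55273166]
```

View pics/v5.png

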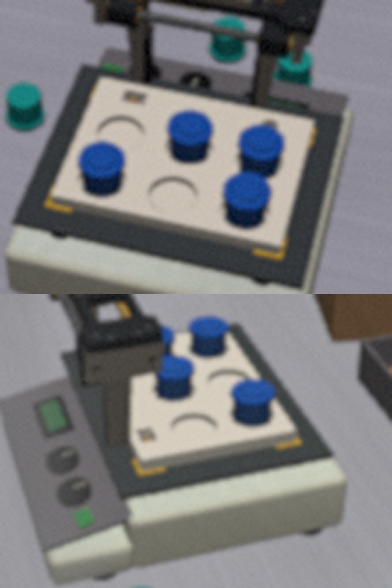

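carry_out(
  steps=[
    [[-0.3,0,0],[0,0,0],1],
    [[-0.7,0,0],[0,0,0],1],
    [[-0.6,0,-0.6],[0,0,0],1],
    [[0,0,-1],[0,0,0],1],
    [[0,0,-1],[0,0,0],1],
  ],
)

```text
t: 13.9
ee_pos: [0.456, 0.0215, 0.1794]
tool_rot: [3.141, 0.033, 0.001]
contact_force: [1.3, 1.6, 0.2]
grip_width: 0.0919
grasp_force: 0.0
```

carry_out(
  steps=[
    [[0,0,-1],[0,0,0],1],
    [[0,0,-1],[0,0,0],1],
    [[0,0,-1],[0,0,0],1],
    [[0,0,-0.6],[0,0,0],1],
    [[0,0,0],[0,0,0],1],
  ],
)

```text
t: 14.4
ee_pos: [0.4583, 0.0218, 0.2891]
tool_rot: [-3.139, -0.034, -0.011]
contact_force: [-0.3, -0.7, -0.3]
grip_width: 0.092
grasp_force: 0.0
```

```bash
cat > flat.py <<'E'
from h import *
s=ctrl.state();im,d=ctrl.snapshot("wrist");st=np.r_[s['ee_pos'],s['tool_rot']];np.save("pics/w4s.npy",st)
print(s['ee_pos']);cv2.imwrite("pics/w4.png",cv2.resize(im[:,:,::-1],(784,588),interpolation=cv2.INTER_CUBIC))
M=np.eye(4);M[:3,:3]=R.from_rotvec(st[3:]).as_matrix();M[:3,3]=st[:3];M=M@np.array(kw["tool_from_camera"])
K=np.array(kw["mtx"]);v,u=np.mgrid[:420,:560]
P=np.stack([(u-K[0,2])/K[0,0]*d,(v-K[1,2])/K[1,1]*d,d],-1)@M[:3,:3].T+M[:3,3]
p=[.5834,.0305,.0245];L=R.from_euler('z',-p[2]).apply((P-[p[0],p[1],0]).reshape(-1,3)).reshape(P.shape)
hs=cv2.cvtColor(im,cv2.COLOR_RGB2HSV)
ok=(d>0)&(hs[...,1]<50)&(hs[...,2]>150)&(abs(L[...,2]-.105)<.02)&(abs(L[...,0])<.07)&(abs(L[...,1])<.09)
A=np.c_[L[ok][:,:2],np.ones(ok.sum())];c=np.linalg.lstsq(A,L[ok][:,2],rcond=None)[0];print("plate plane",c,ok.sum())
ok=(d>0)&(hs[...,2]<100)&(abs(L[...,2]-.095)<.015)&(abs(L[...,0])<.095)&(abs(L[...,1])>.1)&(abs(L[...,1])<.118)
A=np.c_[L[ok][:,:2],np.ones(ok.sum())];c=np.linalg.lstsq(A,L[ok][:,2],rcond=None)[0];print("platform plane",c,ok.sum())
E
python3 flat.py
```

```text
[0.45830671 0.02181408 0.28908452]
plate plane [-0.00788058  0.00780561  0.10739792] 18800
platform plane [-0.00052934  0.00082217  0.0964912 ] 5631
```

View pics/w4.png

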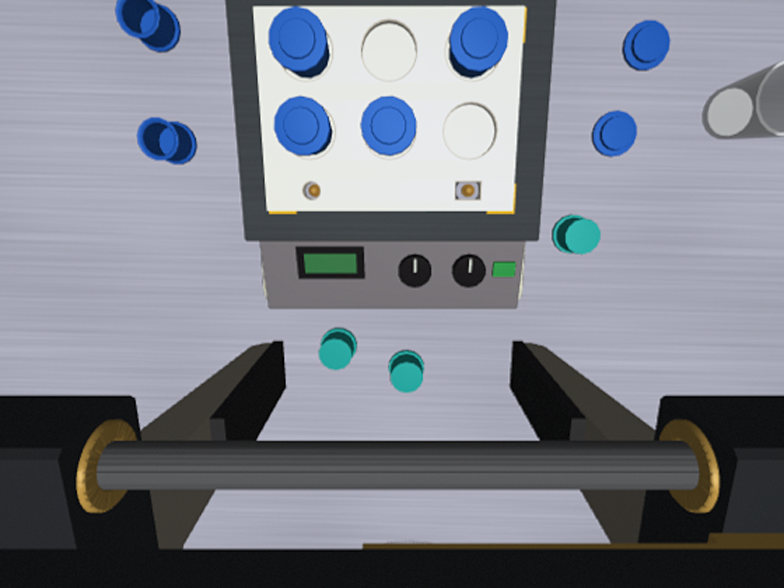

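The brass pins show in the hole at (312,190) and in the slot at (468,190). The depth fit puts the plate level with the platform; its slight slope fits the two empty pocket floors. All four pots stand upright and the hand is clear, so I hand the job in.

```bash
python3 -c "
from workcell import ctrl;print(ctrl.job_done())"
```

```text
the job is handed in; nothing more can be done
None
```

The carrier lies flat on the platform with both pins in its hole and slot, all four pots are upright in their pockets, and the hand is clear; I handed the job in at about 14 s, but the hand-in returned no verdict.

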